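# Pop the vial warmer's hood and take the vial out

## Robot

A 6-joint arm with a two-finger parallel gripper is mounted at the origin on a cart in front of the work surface, level with it; the furniture and walls round the work are solid. World frame = base frame: x ahead of the robot, y to its left, z up, the work surface at z = 0. Lengths are in m, angles in rad, forces in N, time in s.
With the tool pointing down it reaches from about 0.325 to 0.875 m from the base axis. Payload 4.4 kg.
Tool frame: the origin (TCP) lies on the front face of the gripper's body, between the roots of the fingers; the fingertips stand 73 mm ahead of it and the grasp point (between the pads) lies 54 mm ahead of it (env.grip_point_offset is the distance from the TCP to the grasp point, in m); z points along the fingers, y is the line along which they close (so a half turn about z gives the same grasp; the last joint's range is limited). The gripper opens to 85 mm and grips with 20 to 120 N. Pads are 22 mm wide; open, the fingers measure 114 mm over their backs; the gripper's body (76 mm by 85 mm) begins 54 mm behind the grasp point. The pads swing forward as they close: fully open they stand 13 mm farther back than shut.
Start: joints at [0.965, 0.207, 1.542, -0, 1.393, -0.15], TCP at [0.253, 0.516, 0.304] pointing down, gripper open.
Joint ranges: [-2.73, 2.73], [-0.86, 2.22], [0.23, 2.46], [-1.11, 4.25], [0.08, 2.63], [-2.82, 2.82]. Speed limits (rad/s): [2.79, 2.79, 3.14, 3.14, 3.14, 3.14].

## Interface

Orientations are given as a rotation vector (axis times angle).
In Python, from bench import env gives the robot as it stands.
- The arm moves only by the shell command python3 -m pendant 'ROWS'. ROWS is a JSON object of lists of equal length, an entry for each row: "jaw": the opening, from -1 (shut) to 1 (fully open); "translation": the shift along the tool's x, y, z in m, a list of three; "turn": the turn, a rotation vector about the tool's x, y, z in rad, a list of three. A call has 1 to 5 rows; each row shifts and turns the commanded pose from where the row before left it, along the tool's axes as they then stand; what a row does not reach is not made up. A row lasts 1/10 s, in which the tool goes at most 50 mm and 8.59 degrees, less where a joint would pass 70% of its speed; a pose out of reach is approached as far as the arm can. A call with a gripper value outside its range is refused whole. The fingers move at their own pace and stop on an object; the grip force is fixed at half the most. Time passes only in rows, so rows that do not move let the fingers close. It gives the time, the measured TCP pose, the force, the opening and the grip force at its end, in the units of the state.
- env.get_state(): the state, without advancing time (a new reading comes with each control period).
- env.get_image(name): name is "scene" or "top" or "wrist"; returns the picture (400x640x3 uint8, red, green, blue); there is no depth.
- env.calibration(name): a dict with "fx", "fy", "cx", "cy" (pixels), "R" (3x3) and "t" (3): a world point X has camera coordinates R X + t. Camera axes: x right, y down, z forward; pixel columns grow to the right and rows downward; lengths in m; the calibration is good to about 2 mm. A picture is of the moment at which its call begins: read the wrist's pose just before it. calibration takes no time and is no camera call; for the wrist camera it gives the pose at the moment of the call.
- env.finish_job(): hands the job in; it is judged then, once.
Trained networks look in the newest picture that a camera, given by its name, has taken for a name from the list of things; names that differ only in an ending like _2 or _b are one class to them, and where a whole thing is asked for, a point or a joint stands for the part that bears it (a point fixed in the world has none). Each returns a list of dicts, best first, with "confidence" (0 to 1); they miss things now and then, are a little off and sometimes report something else, mostly with a low value. They report only what shows in the picture. A call takes as long as a camera call.
- env.recognise(thing, camera): "at" ([column, row] in pixels, amid what is visible of it).
- env.silhouettes(thing, camera): "pixels" (400x640 bool, what is visible of it) and "at" ([column, row] in pixels, amid what is visible of it).
The state is a dict: "clock": time; "joint_pos": joint angles; "joint_vel": joint speeds; "tau": joint torques, N m; "tcp_pos": TCP position; "tool_rot": TCP orientation; "contact_force": force on the tool from outside, world axes, zero at the start; "ft_torque": the same for the moment, N m; "finger_gap": finger opening in m; "gripper_force": force on a finger pad.
Only numpy, scipy, OpenCV 4.12 (cv2) and the standard library are available. Lean on these libraries where they do the work, as an engineer would, in place of code of your own. Each camera call takes 0.05 s, during which the arm holds its last target. There are 200 camera calls.

## Task

The vial in the bench warmer is ready. Press the spring latch pad on the warmer's front down, gently and only as far as it takes for the clear hood to come free, and let the hood spring fully open by itself without touching it. Then lift the vial straight out of its well and set it down gently, upright, in the steel tray, leaving the other things where they are.

Things in the scene. Friction and masses are not known exactly. Their poses are not given: they have to be found in the camera images.
- warmer: Grey bench warmer, fixed to the worktop: its x runs 225 mm from -125 (front, towards the robot) to +100, width (y) 120 mm, deck 40 mm high. Origin on its underside, z up. On the deck from front to back: latch pad at x -102; a bolt housing 12 mm high, x -78 to -60; the hood, x -50 to +70; its hinge along y at x +70, 42 mm high. Press or strike no part of it, latch included, with more than 18 N.
- latch_mark (a point): Nominal centre of the latch pad's pressing face, fixed to the warmer, 55 mm above its underside. The ribbed grey pad is 24 mm (x) by 36 mm (y) and moves straight down on a spring. Its seat is screwed to a height that is NOT measured: the real face at rest lies anywhere from 7 mm below to 7 mm above this point.
- latch_foot (a point): Point on the deck (40 mm high) under the middle of the latch pad. The pad's feel: from rest it starts to move at about 3 N and stiffens by about 0.9 N per mm; the bolt lets the hood go after about 4.5 mm (7 to 8 N); after 7 mm (about 9 N) the pad meets a hard stop. It springs back up when let go.
- hood (a joint): Angle of the clear hood, rad: 0 closed, 1.9 fully open, tipped back past upright beyond its hinge. Held shut by the latch's bolt; when freed its damped spring opens it in about a second or two and keeps it open. Closed it is 120 mm long, 104 mm wide, 50 mm high over the deck, and its front edge rises and swings back, away from the latch.
- hood_top (a point): Middle of the clear plastic hood's top, outside (turns with the hood; when closed x points to the rear, z up).
- vial_mid (a point): Centre of the glass vial, half-way up (35 mm above its foot). Vial 32 mm in diameter and 70 mm tall: straight body to 62 mm, then a 23 mm wide cap. It stands with its foot 25 mm deep in the well, so 45 mm stand above the deck; about 50 g.
- well_mouth (a point): Centre of the mouth of the round well, at deck height (40 mm above the worktop), 37 mm in diameter, 25 mm deep. Open hood: nothing stands within 60 mm of it but the vial.
- tray: Low dark steel tray fixed to the worktop, 110 by 110 mm outside, rim 14 mm high, walls and floor 3 mm thick. Origin in the centre of its underside.
- timer: White timer, 62 by 62 by 20 mm, a bystander in front of the tray. Origin under its centre.
- tape_roll: Roll of paper tape, 67 mm across, 19 mm high, a bystander behind the tray. Origin under its centre.
- ointment: Ointment tube 102 by 30 by 19 mm, lying behind the tape roll, a bystander. Origin under its middle.

How it is judged:
On the way, in this order (a step that is already met when the one before it is completed fails the run):
1. the hood has sprung open while the vial still stands in its well (value of joint hood above 1.6 rad and z of vial_mid in the frame of well_mouth below 0.015 m), for 0.2 s.
2. the vial is lifted clear of its well (z of vial_mid in the frame of well_mouth above 0.04 m), for 0.1 s.
At the end, for the whole second after the job is handed in: The hood stands open (more than 1.6 rad); the vial stands upright (within 0.1 rad) and still on the floor of the tray, its axis within 42 mm of the tray's centre lines (inside the rim), let go (value of joint hood above 1.6 rad and z of vial_mid in the frame of tray between 0.033 and 0.043 m and x of vial_mid in the frame of tray between -0.042 and 0.042 m and y of vial_mid in the frame of tray between -0.042 and 0.042 m and angle between vial_mid's own z axis and vertical below 0.1 rad); the robot touches nothing.
It fails at once if the robot presses or strikes the warmer or its latch with more than 18 N ((contact force between warmer and the fingers above 18 N or contact force between warmer and the arm above 18 N) or (contact force between latch and the fingers above 18 N or contact force between latch and the arm above 18 N)).
It fails at once if the robot touches the hood (more than 1 N) (contact force between hood and the fingers above 1 N or contact force between hood and the arm above 1 N).
It fails at once if the vial is let go or dropped more than 12 mm above where it stands, away from its well (horizontal distance between vial_mid and well_mouth above 0.05 m and height (world z) of vial_mid above 0.052 m and contact force between vial and the fingers below 0.01 N).
It fails at once if a bystander (timer, tape roll, ointment) is moved by more than 20 mm (distance of any of timer, tape_roll, ointment from where it was at the start of the episode above 0.02 m).
It also fails if it takes over 48 s, if anything falls off the work surface, if the arm or the gripper's body presses on something with over 40 N, if the wrist force passes 120 N, or if a joint passes its speed limit or range.

## Working session

There is one attempt and no reset: what is moved stays moved. The work goes in short steps, Python scripts to look and compute and a shell command to move; the robot and the scene stay as the last step left them, time stands still between calls to the robot, and variables do not carry over. Pictures are saved under pics/ and viewed, at most 10 in all, crops included, and the job is handed in when it is done.

```bash
mkdir -p pics; cat > h.py <<'E'
from bench import env
import numpy as np, cv2
def ray(cam,px,z):
    c=env.calibration(cam);R=np.array(c["R"]);t=np.array(c["t"])
    d=R.T@np.array([(px[0]-c["cx"])/c["fx"],(px[1]-c["cy"])/c["fy"],1]);o=-R.T@t
    return o+d*(z-o[2])/d[2]
def proj(cam,X):
    c=env.calibration(cam);p=np.array(c["R"])@X+np.array(c["t"])
    return np.array([c["fx"]*p[0]/p[2]+c["cx"],c["fy"]*p[1]/p[2]+c["cy"]])
def save(cam,n):
    im=env.get_image(cam);cv2.imwrite(f"pics/{n}.png",im[...,::-1]);return im
E
python3 - <<'E'
from h import *
a=save("scene","s1");b=save("top","t1")
cv2.imwrite("pics/both.png",np.vstack([cv2.resize(x,(480,300)) for x in (a,b)])[...,::-1])
hs=dict(warmer=.04,latch_mark=.055,hood_top=.09,vial_mid=.06,well_mouth=.04,tray=.003,timer=.02,tape_roll=.019,ointment=.019)
for n,z in hs.items():
    for r in env.recognise(n,"top")[:2]: print(n,r["at"],round(r["confidence"],2),ray("top",r["at"],z).round(3))
s=env.get_state();print(s["clock"],s["tcp_pos"],s["tool_rot"],s["contact_force"],s["finger_gap"])
E
```

```text
warmer [367.2, 218.8] 0.83 [ 0.534 -0.165  0.04 ]
latch_mark [366.6, 221.6] 0.62 [ 0.527 -0.161  0.055]
hood_top [366.6, 207.0] 0.61 [ 0.549 -0.161  0.09 ]
well_mouth [366.8, 222.7] 0.88 [ 0.527 -0.163  0.04 ]
tray [273.6, 218.9] 0.66 [0.567 0.012 0.003]
timer [286.2, 280.6] 0.61 [0.445 0.003 0.02 ]
timer [258.9, 132.7] 0.16 [0.741 0.016 0.02 ]
tape_roll [265.0, 171.1] 0.94 [0.661 0.014 0.019]
ointment [260.3, 134.5] 0.69 [0.737 0.014 0.019]
0.55 [0.25310818 0.51630951 0.30388057] [7.09767092e-01 3.06034434e+00 3.67457358e-05] [ 0.04995934  0.48433211 -0.03522894] 0.08545643712516775
```

View pics/t1.png

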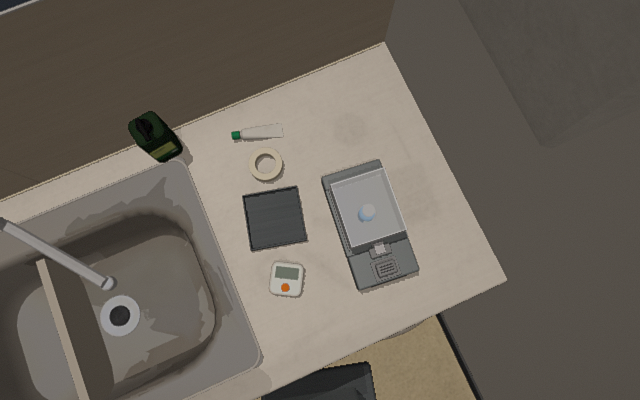

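View pics/s1.png

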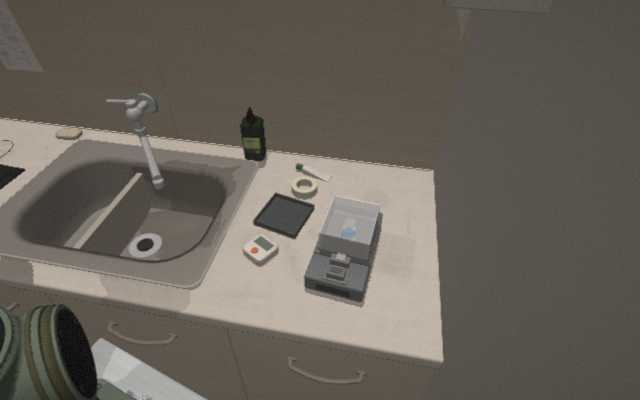

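The pictures show the warmer, hood shut, with the pad at about (385,269) and the vial at (367,212) in top. The warmer's deck corners are near (357,290), (418,271), (322,175) and (380,160). The tray is centred near (275,218).

```bash
python3 - <<'E'
from h import *
env.get_image("top")
W=[ray("top",p,.04)[:2] for p in [(357,290),(418,271),(380,160),(322,175)]]
W=np.array(W);print(W.round(3))
x=((W[3]-W[0])+(W[2]-W[1]));yaw=np.arctan2(x[1],x[0])
s=env.silhouettes("warmer","top")[0]["pixels"]
c,_=cv2.findContours(s.astype(np.uint8),0,2);c=max(c,key=cv2.contourArea)[:,0]
P=np.array([ray("top",p,.04)[:2] for p in c]);r=cv2.minAreaRect(P.astype(np.float32)*1000);print(r,cv2.boxPoints(r).round())
s=env.silhouettes("tray","top")[0]["pixels"]
c,_=cv2.findContours(s.astype(np.uint8),0,2);c=max(c,key=cv2.contourArea)[:,0]
P=np.array([ray("top",p,.014)[:2] for p in c]);print("tray",cv2.minAreaRect(P.astype(np.float32)*1000))
u=np.array([np.cos(yaw),np.sin(yaw)]);print("yaw",yaw)
f=(W[0]+W[1])/2; b=(W[2]+W[3])/2
print("pad from corners",f+.023*u,"len",np.linalg.norm(b-f),"pad px",ray("top",(385,268.5),.055),"well",f+.135*u)
from scipy.spatial.transform import Rotation as Ro
st=env.get_state();print(Ro.from_rotvec(st["tool_rot"]).as_matrix().round(3))
E
```

```text
[[ 0.408 -0.123]
 [ 0.424 -0.24 ]
 [ 0.643 -0.209]
 [ 0.631 -0.094]]
((526.4481201171875, -167.36404418945312), (225.65084838867188, 126.80438995361328), 9.000503540039062) [[ 405. -122.]
 [ 425. -248.]
 [ 648. -212.]
 [ 628.  -87.]]
tray ((557.7993774414062, -170.38853454589844), (138.3731231689453, 121.97576904296875), 9.138506889343262)
yaw 0.13401272166548783
pad from corners [ 0.43893317 -0.17826427] len 0.22258238649319628 pad px [ 0.43782544 -0.17845762  0.055     ] well [ 0.54992895 -0.16329973]
[[-0.898  0.44   0.   ]
 [ 0.44   0.898  0.   ]
 [-0.     0.    -1.   ]]
```

```bash
python3 -m pendant '{"jaw":[-1,-1,-1,-1],"translation":[[0,0,0],[0,0,0],[0,0,0],[0,0,0]],"turn":[[0,0,-0.149],[0,0,-0.149],[0,0,-0.149],[0,0,-0.149]]}'
python3 -m pendant '{"jaw":[-1,-1,-1,-1,-1],"translation":[[-0.006,-0.0475,0],[-0.006,-0.0475,0],[-0.006,-0.0475,0],[-0.006,-0.0475,0],[-0.006,-0.0475,0]],"turn":[[0,0,0],[0,0,0],[0,0,0],[0,0,0],[0,0,0]]}'
python3 -m pendant '{"jaw":[-1,-1,-1,-1,-1],"translation":[[-0.006,-0.0475,0],[-0.006,-0.0475,0],[-0.006,-0.0475,0],[-0.006,-0.0475,0],[-0.006,-0.0475,0]],"turn":[[0,0,0],[0,0,0],[0,0,0],[0,0,0],[0,0,0]]}'
python3 -m pendant '{"jaw":[-1,-1,-1,-1,-1],"translation":[[-0.005,-0.0475,0],[-0.005,-0.0475,0],[-0.005,-0.0475,0],[-0.005,-0.0475,0],[-0.005,-0.0475,0]],"turn":[[0,0,0],[0,0,0],[0,0,0],[0,0,0],[0,0,0]]}'
python3 -m pendant '{"jaw":[-1],"translation":[[0,0,0]],"turn":[[0,0,0]]}'
python3 - <<'E'
from h import *
from scipy.spatial.transform import Rotation as Ro
save("wrist","w1")
for n,z in dict(latch_mark=.055,well_mouth=.04,warmer=.04).items():
    for r in env.recognise(n,"wrist")[:2]: print(n,r["at"],round(r["confidence"],2),ray("wrist",r["at"],z).round(3))
st=env.get_state();print(Ro.from_rotvec(st["tool_rot"]).as_matrix().round(3),st)
print(proj("wrist",np.array([.4385,-.178,.055])))
E
```

```text
clock: 1.1
tcp_pos: [0.2531, 0.5163, 0.3039]
tool_rot: [-0.23, 3.133, -0.0]
contact_force: [-0.8, 0.0, 0.4]
finger_gap: 0.0278
gripper_force: 0.0
clock: 1.6
tcp_pos: [0.3161, 0.2837, 0.3041]
tool_rot: [-0.221, 3.133, 0.0]
contact_force: [1.6, -0.2, 0.0]
finger_gap: -0.0002
gripper_force: 0.0
clock: 2.1
tcp_pos: [0.379, 0.0525, 0.3044]
tool_rot: [-0.22, 3.132, -0.0]
contact_force: [2.0, 0.3, 0.5]
finger_gap: -0.0002
gripper_force: 0.0
clock: 2.6
tcp_pos: [0.437, -0.1795, 0.3042]
tool_rot: [-0.219, 3.133, -0.001]
contact_force: [0.2, 1.2, 0.6]
finger_gap: 0.0001
gripper_force: 0.0
clock: 2.7
tcp_pos: [0.4378, -0.1825, 0.3043]
tool_rot: [-0.21, 3.133, -0.005]
contact_force: [0.3, 1.1, 0.6]
finger_gap: 0.0003
gripper_force: 0.0
latch_mark [322.5, 204.1] 0.62 [ 0.466 -0.172  0.055]
well_mouth [321.6, 204.7] 0.78 [ 0.471 -0.171  0.04 ]
well_mouth [479.0, 278.8] 0.18 [0.529 0.005 0.04 ]
warmer [324.1, 209.3] 0.75 [ 0.476 -0.167  0.04 ]
[[-0.99  -0.14  -0.001]
 [-0.14   0.99   0.001]
 [ 0.     0.001 -1.   ]] {'clock': 2.9, 'joint_pos': array([-5.68395450e-01, -1.81167791e-02,  1.78699332e+00,  4.25486146e-04,
        1.37370953e+00, -2.28012137e+00]), 'joint_vel': array([ 0.01962785, -0.01260993,  0.00775103, -0.00260648, -0.00197869,
       -0.00113818]), 'tau': array([-6.26752004e-01, -2.78048408e+01, -2.92711079e+01, -3.52488365e-02,
       -3.25439195e-02,  1.95246612e-03]), 'tcp_pos': array([ 0.43651065, -0.17639968,  0.30365048]), 'tool_rot': array([ 2.21019038e-01, -3.13325797e+00, -1.45630583e-03]), 'contact_force': array([ 0.50941691,  0.05382846, -0.99539138]), 'ft_torque': array([ 0.01322991, -0.03101244, -0.03654563]), 'gripper_force': 0.0, 'finger_gap': -0.00024192282981130216}
[318.0572225  174.52828399]
```

View pics/w1.png

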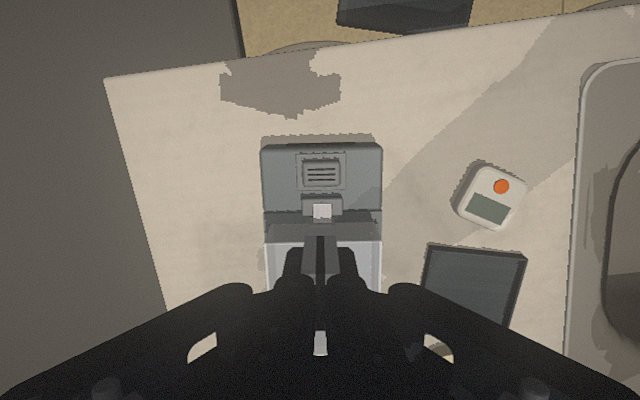

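The pad centre is at (321,173) in the wrist picture, within 2 mm of my estimate, and the gripper is square to the warmer. I'll descend to just above the highest the pad can be.

```bash
python3 -m pendant '{"jaw":[-1,-1,-1,-1,-1],"translation":[[0,-0.0015,0.04],[0,0,0.04],[0,0,0.04],[0,0,0.03],[0,0,0.01]],"turn":[[0,0,0],[0,0,0],[0,0,0],[0,0,0],[0,0,0]]}'
python3 -m pendant '{"jaw":[-1,-1,-1],"translation":[[0,0,0],[0,0,0],[0,0,0.001]],"turn":[[0,0,0],[0,0,0],[0,0,0]]}'
python3 -m pendant '{"jaw":[-1,-1],"translation":[[0,0,0.001],[0,0,0.001]],"turn":[[0,0,0],[0,0,0]]}'
```

```text
clock: 3.4
tcp_pos: [0.4347, -0.1757, 0.1408]
tool_rot: [0.224, -3.128, -0.007]
contact_force: [-0.3, 0.9, 0.2]
finger_gap: 0.0001
gripper_force: 0.0
clock: 3.7
tcp_pos: [0.4386, -0.1795, 0.1451]
tool_rot: [-0.221, 3.13, -0.005]
contact_force: [-0.4, -0.3, 0.2]
finger_gap: -0.0
gripper_force: 0.0
clock: 3.9
tcp_pos: [0.4377, -0.1792, 0.1419]
tool_rot: [-0.22, 3.132, -0.002]
contact_force: [0.1, -0.6, -0.5]
finger_gap: 0.0001
gripper_force: 0.0
```

```bash
python3 -m pendant '{"jaw":[-1,-1],"translation":[[0,0,0.001],[0,0,0.001]],"turn":[[0,0,0],[0,0,0]]}'
python3 -m pendant '{"jaw":[-1,-1],"translation":[[0,0,0.001],[0,0,0.001]],"turn":[[0,0,0],[0,0,0]]}'
```

```text
clock: 4.1
tcp_pos: [0.4371, -0.1789, 0.139]
tool_rot: [-0.22, 3.134, -0.0]
contact_force: [-0.6, 0.3, 0.8]
finger_gap: 0.0001
gripper_force: 0.0
clock: 4.3
tcp_pos: [0.437, -0.1788, 0.1367]
tool_rot: [0.22, -3.134, -0.0]
contact_force: [0.1, -0.2, 0.1]
finger_gap: -0.0
gripper_force: 0.0
```

```bash
python3 -m pendant '{"jaw":[-1,-1],"translation":[[0,0,0.001],[0,0,0.001]],"turn":[[0,0,0],[0,0,0]]}'
```

```text
clock: 4.5
tcp_pos: [0.437, -0.1788, 0.1347]
tool_rot: [0.22, -3.134, -0.0]
contact_force: [-0.2, -0.6, -0.4]
finger_gap: 0.0001
gripper_force: 0.0
```

```bash
python3 -m pendant '{"jaw":[-1,-1],"translation":[[0,0,0.001],[0,0,0.001]],"turn":[[0,0,0],[0,0,0]]}'
python3 -m pendant '{"jaw":[-1,-1],"translation":[[0,0,0.001],[0,0,0.001]],"turn":[[0,0,0],[0,0,0]]}'
```

```text
clock: 4.7
tcp_pos: [0.4371, -0.1788, 0.1328]
tool_rot: [-0.22, 3.134, -0.0]
contact_force: [-0.3, 0.5, 0.7]
finger_gap: 0.0001
gripper_force: 0.0
clock: 4.9
tcp_pos: [0.4371, -0.1788, 0.1308]
tool_rot: [-0.22, 3.134, -0.0]
contact_force: [-0.2, -0.2, -0.4]
finger_gap: 0.0005
gripper_force: 0.0
```

```bash
python3 -m pendant '{"jaw":[-1,-1],"translation":[[0,0,0.001],[0,0,0.001]],"turn":[[0,0,0],[0,0,0]]}'
python3 -m pendant '{"jaw":[-1,-1],"translation":[[0,0,0.001],[0,0,0.001]],"turn":[[0,0,0],[0,0,0]]}'
```

```text
clock: 5.1
tcp_pos: [0.4371, -0.1788, 0.1288]
tool_rot: [-0.22, 3.134, -0.0]
contact_force: [-0.5, 0.1, 0.8]
finger_gap: 0.0001
gripper_force: 0.0
clock: 5.3
tcp_pos: [0.4371, -0.1788, 0.127]
tool_rot: [0.22, -3.134, -0.0]
contact_force: [-1.6, 0.2, 5.2]
finger_gap: 0.0
gripper_force: 2.5
```

```bash
python3 -m pendant '{"jaw":[-1,-1],"translation":[[0,0,0.001],[0,0,0]],"turn":[[0,0,0],[0,0,0]]}'; python3 -m pendant '{"jaw":[-1,-1],"translation":[[0,0,0.001],[0,0,0]],"turn":[[0,0,0],[0,0,0]]}'
```

```text
clock: 5.5
tcp_pos: [0.4371, -0.1789, 0.1263]
tool_rot: [0.22, -3.134, -0.0]
contact_force: [-1.4, 0.0, 5.1]
finger_gap: -0.0001
gripper_force: 2.2
clock: 5.7
tcp_pos: [0.4371, -0.1789, 0.1254]
tool_rot: [0.22, -3.134, 0.0]
contact_force: [-2.1, 1.5, 5.8]
finger_gap: 0.0002
gripper_force: 2.8
```

```bash
python3 -m pendant '{"jaw":[-1,-1],"translation":[[0,0,0.001],[0,0,0]],"turn":[[0,0,0],[0,0,0]]}'; python3 - <<'E'
from h import *
env.get_image("scene")
for r in env.recognise("hood_top","scene")[:2]: print(r)
E
```

```text
clock: 5.9
tcp_pos: [0.4371, -0.1789, 0.1244]
tool_rot: [0.22, -3.134, 0.0]
contact_force: [-2.5, 1.3, 5.8]
finger_gap: 0.0001
gripper_force: 3.1
{'at': [368.7, 219.2], 'confidence': 0.87}
{'at': [356.6, 267.1], 'confidence': 0.18}
```

```bash
python3 -m pendant '{"jaw":[-1,-1],"translation":[[0,0,0.001],[0,0,0]],"turn":[[0,0,0],[0,0,0]]}'; python3 - <<'E'
from h import *
save("scene","s2")
for r in env.recognise("hood_top","scene")[:2]: print(r)
E
```

```text
clock: 6.2
tcp_pos: [0.4372, -0.1788, 0.1235]
tool_rot: [0.22, -3.134, 0.0]
contact_force: [-1.8, 1.0, 7.2]
finger_gap: 0.0002
gripper_force: 3.4
{'at': [368.7, 221.0], 'confidence': 0.96}
{'at': [303.5, 189.0], 'confidence': 0.72}
```

View pics/s2.png

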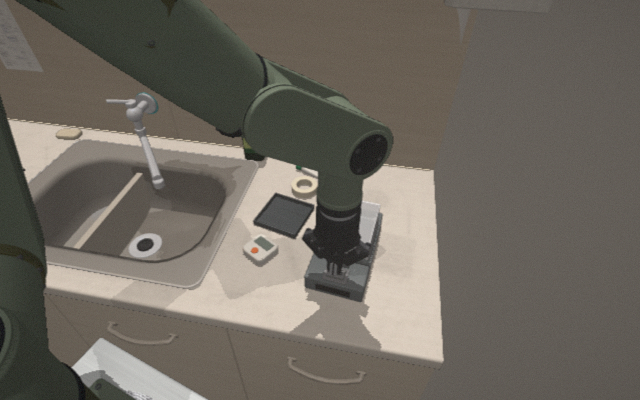

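The picture shows the gripper on the pad and the hood still shut around (372,215). I'll press a little further.

```bash
python3 -m pendant '{"jaw":[-1,-1,-1],"translation":[[0,0,0.0007],[0,0,0],[0,0,0]],"turn":[[0,0,0],[0,0,0],[0,0,0]]}'; python3 - <<'E'
from h import *
env.get_image("scene")
print([(r["at"],r["confidence"]) for r in env.recognise("hood_top","scene")[:2]])
a=cv2.imread("pics/s2.png")[...,::-1].astype(int); b=env.get_image("scene").astype(int)
print((abs(a-b).max(2)>30)[150:260,340:400].sum())
E
```

```text
clock: 6.6
tcp_pos: [0.4371, -0.1789, 0.1228]
tool_rot: [0.22, -3.134, 0.0]
contact_force: [-3.0, 1.0, 7.0]
finger_gap: -0.0001
gripper_force: 3.4
[([367.9, 213.0], 0.83)]
453
```

```bash
python3 -m pendant '{"jaw":[-1,-1,-1,-1,-1],"translation":[[0,0,0],[0,0,0],[0,0,0],[0,0,0],[0,0,0]],"turn":[[0,0,0],[0,0,0],[0,0,0],[0,0,0],[0,0,0]]}'; python3 - <<'E'
from h import *
a=cv2.imread("pics/s2.png")[...,::-1].astype(int); b=save("scene","s3")
print((abs(a-b).max(2)>30)[150:260,340:400].sum())
cv2.imwrite("pics/s3c.png",cv2.resize(b[120:320,240:440],(600,600))[...,::-1])
E
```

```text
clock: 7.25
tcp_pos: [0.4372, -0.1789, 0.1228]
tool_rot: [-0.22, 3.134, -0.0]
contact_force: [-2.7, 1.4, 7.1]
finger_gap: 0.0002
gripper_force: 3.4
1401
```

View pics/s3c.png

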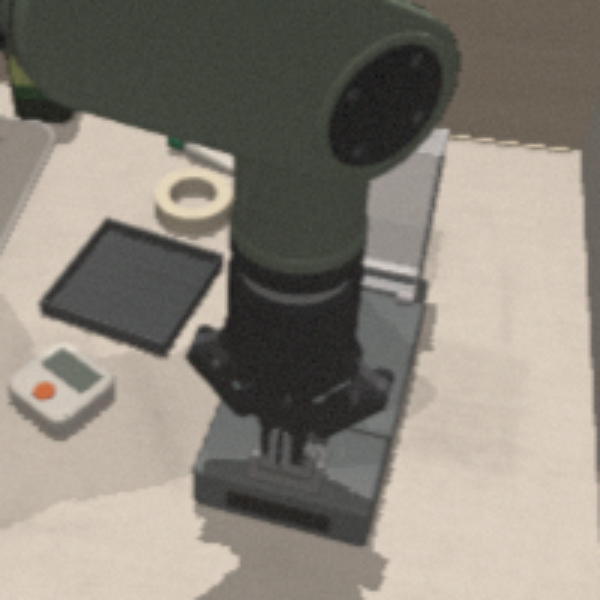

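The crop shows the hood standing fully open behind the gripper, at about (410,200), with the latch down. I'll rise straight up, open the jaws, and move over the vial.

```bash
python3 -m pendant '{"jaw":[-1,-1,-1,-1,-1],"translation":[[0,0,-0.01],[0,0,-0.035],[0,0,-0.045],[0,0,-0.045],[0,0,-0.035]],"turn":[[0,0,0],[0,0,0],[0,0,0],[0,0,0],[0,0,0]]}'
python3 -m pendant '{"jaw":[0.6,0.6,0.6,0.6,0.6],"translation":[[-0.025,0,0],[-0.025,0,0],[-0.02,0,0],[0,0,0],[0,0,0]],"turn":[[0,0,0],[0,0,0],[0,0,0],[0,0,0],[0,0,0]]}'
python3 - <<'E'
from h import *
save("wrist","w2")
for n,z in dict(vial_mid=.06,well_mouth=.04,tray=.003).items():
    for r in env.recognise(n,"wrist")[:2]: print(n,r["at"],round(r["confidence"],2),ray("wrist",r["at"],z).round(3))
for r in env.silhouettes("vial_mid","wrist")[:1]:
    ys,xs=np.where(r["pixels"]);print(xs.min(),xs.max(),ys.min(),ys.max())
print(env.get_state()["tcp_pos"],ray("wrist",(320,170),.085))
E
```

```text
clock: 7.8
tcp_pos: [0.4374, -0.179, 0.2954]
tool_rot: [-0.22, 3.131, -0.003]
contact_force: [0.1, 0.3, -0.6]
finger_gap: -0.0001
gripper_force: 0.0
clock: 8.3
tcp_pos: [0.506, -0.1688, 0.2919]
tool_rot: [0.221, -3.133, -0.001]
contact_force: [-0.6, -1.1, -0.3]
finger_gap: 0.068
gripper_force: 0.0
vial_mid [315.8, 218.0] 0.62 [ 0.544 -0.168  0.06 ]
well_mouth [324.1, 196.3] 0.84 [ 0.528 -0.162  0.04 ]
tray [482.3, 234.9] 0.92 [0.558 0.017 0.003]
300 334 194 241
[ 0.5056542  -0.16913004  0.29213025] [ 0.49490755 -0.17089346  0.085     ]
```

View pics/w2.png

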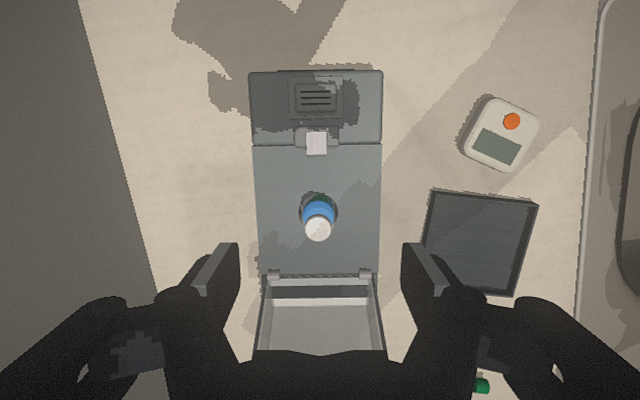

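The wrist picture shows the vial's cap top at (318,229) and the well mouth around (319,211). The tray's rim corners are near (432,189), (538,205), (515,297) and (422,262, partly hidden).

```bash
python3 - <<'E'
from h import *
print(ray("wrist",(318,229),.085),ray("wrist",(318.5,210.5),.04),ray("top",(273.6,218),.003))
c=np.array([ray("wrist",p,.014)[:2] for p in [(432,189),(538,205),(515,297)]]);print(c,(c[0]+c[2])/2,c[1]-c[0],c[2]-c[1])
print(env.get_state()["tcp_pos"])
E
```

```text
[ 0.54507577 -0.16556499  0.085     ] [ 0.54342971 -0.16559821  0.04      ] [0.56886573 0.01163867 0.003     ]
[[ 0.51285897 -0.05284854]
 [ 0.51436763  0.05954334]
 [ 0.62187016  0.06661782]] [0.56736456 0.00688464] [0.00150865 0.11239188] [0.10750253 0.00707447]
[ 0.5056542  -0.16913004  0.29213025]
```

```bash
python3 -m pendant '{"jaw":[0.6,0.6,0.6,0.6,0.6],"translation":[[-0.02,-0.001,0],[-0.019,-0.001,0.02],[0,0,0.04],[0,0,0.04],[0,0,0]],"turn":[[0,0,0],[0,0,0],[0,0,0],[0,0,0],[0,0,0]]}'
python3 - <<'E'
from h import *
save("wrist","w3")
for r in env.silhouettes("vial_mid","wrist")[:2]:
    ys,xs=np.where(r["pixels"]);print(r["at"],r["confidence"],xs.min(),xs.max(),ys.min(),ys.max())
s=env.get_state();print(s["tcp_pos"],proj("wrist",np.array([.5445,-.1655,.085])))
E
```

```text
clock: 9.05
tcp_pos: [0.5408, -0.1637, 0.1859]
tool_rot: [0.219, -3.122, -0.011]
contact_force: [-1.2, -0.1, -0.1]
finger_gap: 0.0684
gripper_force: 0.0
[314.6, 221.4] 0.57 288 341 187 260
[317.7, 340.2] 0.24 230 406 307 362
[ 0.5446995  -0.16556141  0.19203537] [320.27683621 227.22405502]
```

View pics/w3.png

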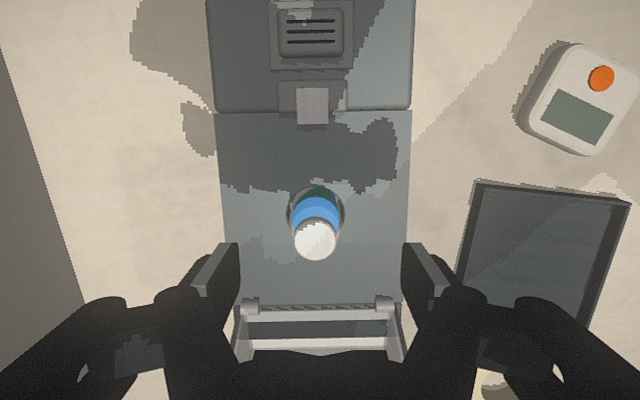

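The cap centre is now at (316,240), about 13 px below where my estimate projects. I'll work out the correction.

```bash
python3 - <<'E'
from h import *
print(ray("wrist",(316,240),.085),ray("wrist",(316.5,214),.04),proj("wrist",np.array([.5445,-.1655,.04])),env.get_state()["tcp_pos"],[p["at"] for p in env.recognise("tray","wrist")[:1]])
for X in [(.5445,-.1655,.085),(.552,-.164,.085),(.5445,-.1655,.04),(.55,-.164,.04)]:print(proj("wrist",np.array(X)))
E
```

```text
[ 0.55209037 -0.16676486  0.085     ] [ 0.5524537  -0.16688196  0.04      ] [320.22793697 202.91292085] [ 0.5446995  -0.16556141  0.19203537] []
[322.12125228 223.3126287 ]
[322.91359418 236.52380755]
[321.88614362 199.64789115]
[322.95667776 207.79188618]
```

```bash
python3 - <<'E'
from h import *
for i in range(3):
    c=env.calibration("wrist"); im=env.get_image("wrist").astype(int)
    m=np.zeros((400,640),bool); m[200:275,280:350]=(im.min(2)>150)[200:275,280:350]
    ys,xs=np.where(m); 
    p=((xs.min()+xs.max())/2,(ys.min()+ys.max())/2)
    R=np.array(c["R"]);t=np.array(c["t"]);d=R.T@np.array([(p[0]-c["cx"])/c["fx"],(p[1]-c["cy"])/c["fy"],1]);o=-R.T@t
    print(m.sum(),p,(xs.min(),xs.max(),ys.min(),ys.max()),o+d*(.085-o[2])/d[2],env.get_state()["tcp_pos"])
E
```

```text
1216 (np.float64(322.5), np.float64(224.5)) (np.int64(300), np.int64(345), np.int64(206), np.int64(243)) [ 0.54514432 -0.16520248  0.085     ] [ 0.54660923 -0.16641837  0.19491029]
1189 (np.float64(323.5), np.float64(222.5)) (np.int64(301), np.int64(346), np.int64(204), np.int64(241)) [ 0.54517806 -0.1651559   0.085     ] [ 0.54683157 -0.16648036  0.19528244]
1184 (np.float64(324.0), np.float64(221.5)) (np.int64(302), np.int64(346), np.int64(203), np.int64(240)) [ 0.54501463 -0.16505555  0.085     ] [ 0.54679274 -0.16643511  0.19524918]
```

With image and pose matched, the estimate is steady at (0.545, -0.165), so the arm was only settling. I'll descend and grip.

```bash
python3 -m pendant '{"jaw":[0.6,0.6,0.6,0.6,0.6],"translation":[[0,0.001,0],[0,0,0.02],[0,0,0.02],[0,0,0.02],[0,0,0.013]],"turn":[[0,0,0],[0,0,0],[0,0,0],[0,0,0],[0,0,0]]}'
python3 -m pendant '{"jaw":[0.6,0.6,0.6,0.6],"translation":[[0,0,0],[0,0,0],[0,0,0],[0,0,0]],"turn":[[0,0,0],[0,0,0],[0,0,0],[0,0,0]]}'
```

```text
clock: 9.85
tcp_pos: [0.5449, -0.1645, 0.1187]
tool_rot: [0.22, -3.134, -0.0]
contact_force: [-0.1, -0.5, -0.3]
finger_gap: 0.0681
gripper_force: 0.0
clock: 10.25
tcp_pos: [0.546, -0.165, 0.1205]
tool_rot: [-0.22, 3.132, -0.002]
contact_force: [0.2, -1.0, -0.3]
finger_gap: 0.0682
gripper_force: 0.0
```

```bash
python3 -m pendant '{"jaw":[0.3,0.1,-0.05,-0.2,-0.3],"translation":[[0,0,0],[0,0,0],[0,0,0],[0,0,0],[0,0,0]],"turn":[[0,0,0],[0,0,0],[0,0,0],[0,0,0],[0,0,0]]}'
python3 -m pendant '{"jaw":[-0.5,-0.7,-1,-1,-1],"translation":[[0,0,0],[0,0,0],[0,0,0],[0,0,0],[0,0,0]],"turn":[[0,0,0],[0,0,0],[0,0,0],[0,0,0],[0,0,0]]}'
```

```text
clock: 10.75
tcp_pos: [0.5452, -0.1646, 0.1194]
tool_rot: [-0.22, 3.134, -0.0]
contact_force: [-0.5, -0.8, 1.5]
finger_gap: 0.0303
gripper_force: 30.1
clock: 11.25
tcp_pos: [0.5453, -0.1647, 0.1195]
tool_rot: [-0.22, 3.134, -0.0]
contact_force: [-1.1, 0.9, 4.2]
finger_gap: 0.03
gripper_force: 59.3
```

```bash
python3 -m pendant '{"jaw":[-1,-1,-1,-1,-1],"translation":[[0,0,-0.005],[0,0,-0.01],[0,0,-0.015],[0,0,-0.015],[0,0,-0.015]],"turn":[[0,0,0],[0,0,0],[0,0,0],[0,0,0],[0,0,0]]}'
python3 -m pendant '{"jaw":[-1,-1,-1,-1,-1],"translation":[[0,0,-0.02],[0,0,-0.02],[0,0,-0.01],[0,0,0],[0,0,0]],"turn":[[0,0,0],[0,0,0],[0,0,0],[0,0,0],[0,0,0]]}'
```

```text
clock: 11.75
tcp_pos: [0.5455, -0.1647, 0.1811]
tool_rot: [-0.22, 3.133, -0.001]
contact_force: [0.3, 0.6, -0.6]
finger_gap: 0.0294
gripper_force: 59.4
clock: 12.25
tcp_pos: [0.5449, -0.1645, 0.2291]
tool_rot: [0.22, -3.134, -0.0]
contact_force: [0.1, -0.3, -0.9]
finger_gap: 0.0298
gripper_force: 59.4
```

```bash
python3 -m pendant '{"jaw":[-1,-1,-1,-1,-1],"translation":[[-0.009,0.033,0],[-0.01,0.034,0],[-0.01,0.034,0],[-0.009,0.0335,0],[-0.009,0.033,0]],"turn":[[0,0,0],[0,0,0],[0,0,0],[0,0,0],[0,0,0]]}'
python3 -m pendant '{"jaw":[-1,-1,-1,-1,-1],"translation":[[0,0,0],[0,0,0.03],[0,0,0.03],[0,0,0.03],[0,0,0]],"turn":[[0,0,0],[0,0,0],[0,0,0],[0,0,0],[0,0,0]]}'
python3 - <<'E'
from h import *
b=save("scene","s4"); w=save("wrist","w4")
cv2.imwrite("pics/c4.png",np.hstack([cv2.resize(b[140:290,220:370],(400,400)),w[:,160:560]])[...,::-1])
print(env.get_state()["tcp_pos"])
E
```

```text
clock: 12.75
tcp_pos: [0.5673, 0.0093, 0.2274]
tool_rot: [0.22, -3.131, -0.001]
contact_force: [-0.5, -0.9, -1.1]
finger_gap: 0.0299
gripper_force: 59.5
clock: 13.25
tcp_pos: [0.5636, 0.0078, 0.1333]
tool_rot: [0.219, -3.121, -0.004]
contact_force: [-1.1, -0.2, -0.6]
finger_gap: 0.0294
gripper_force: 59.5
[0.56740786 0.00744093 0.13815434]
```

View pics/c4.png

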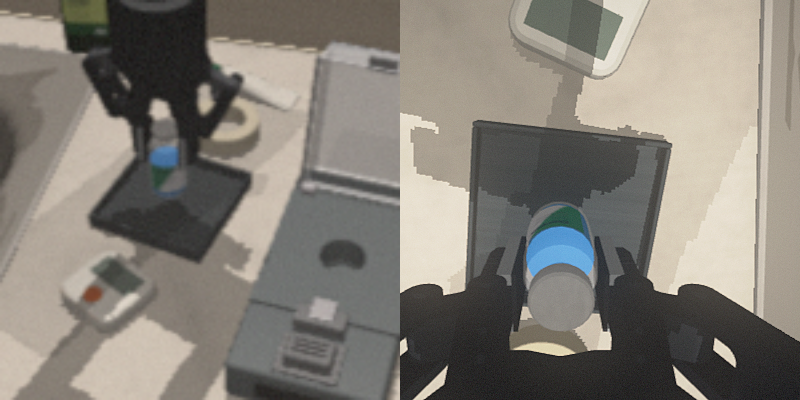

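The vial hangs upright over the middle of the tray, the well is empty and the hood is open. I'll lower it gently.

```bash
python3 -m pendant '{"jaw":[-1,-1,-1,-1,-1],"translation":[[0,0,0.01],[0,0,0.01],[0,0,0.006],[0,0,0],[0,0,0]],"turn":[[0,0,0],[0,0,0],[0,0,0],[0,0,0],[0,0,0]]}'
python3 -m pendant '{"jaw":[-1,-1],"translation":[[0,0,0.001],[0,0,0.001]],"turn":[[0,0,0],[0,0,0]]}'
python3 -m pendant '{"jaw":[-1,-1],"translation":[[0,0,0.001],[0,0,0]],"turn":[[0,0,0],[0,0,0]]}'
```

```text
clock: 13.85
tcp_pos: [0.5683, 0.0079, 0.1132]
tool_rot: [0.22, -3.134, 0.0]
contact_force: [-0.2, -0.3, -0.7]
finger_gap: 0.0298
gripper_force: 59.5
clock: 14.05
tcp_pos: [0.5686, 0.0078, 0.1116]
tool_rot: [-0.22, 3.133, -0.0]
contact_force: [0.8, 0.1, -0.5]
finger_gap: 0.0295
gripper_force: 59.5
clock: 14.25
tcp_pos: [0.5682, 0.0079, 0.1101]
tool_rot: [0.22, -3.134, -0.0]
contact_force: [1.0, 0.1, -0.3]
finger_gap: 0.0296
gripper_force: 59.5
```

```bash
python3 -m pendant '{"jaw":[-1,-1],"translation":[[0,0,0.001],[0,0,0]],"turn":[[0,0,0],[0,0,0]]}'
python3 -m pendant '{"jaw":[-1,-1],"translation":[[0,0,0.001],[0,0,0]],"turn":[[0,0,0],[0,0,0]]}'
python3 -m pendant '{"jaw":[-1,-1],"translation":[[0,0,0.0005],[0,0,0]],"turn":[[0,0,0],[0,0,0]]}'
```

```text
clock: 14.45
tcp_pos: [0.5682, 0.0078, 0.1091]
tool_rot: [0.22, -3.134, -0.0]
contact_force: [0.5, 0.1, -0.1]
finger_gap: 0.0296
gripper_force: 59.5
clock: 14.65
tcp_pos: [0.5682, 0.0079, 0.1081]
tool_rot: [0.22, -3.134, -0.0]
contact_force: [-0.0, 0.2, -0.8]
finger_gap: 0.0292
gripper_force: 59.5
clock: 14.85
tcp_pos: [0.5683, 0.0078, 0.1077]
tool_rot: [-0.22, 3.134, 0.0]
contact_force: [-0.2, -0.5, 0.1]
finger_gap: 0.0297
gripper_force: 59.5
```

```bash
python3 -m pendant '{"jaw":[-1,-1],"translation":[[0,0,0.0005],[0,0,0]],"turn":[[0,0,0],[0,0,0]]}'
python3 -m pendant '{"jaw":[-1,-1],"translation":[[0,0,0.0005],[0,0,0]],"turn":[[0,0,0],[0,0,0]]}'
```

```text
clock: 15.05
tcp_pos: [0.5684, 0.0078, 0.1075]
tool_rot: [-0.22, 3.134, -0.0]
contact_force: [-1.0, 0.5, 2.5]
finger_gap: 0.0296
gripper_force: 59.8
clock: 15.25
tcp_pos: [0.5685, 0.0078, 0.1075]
tool_rot: [-0.22, 3.133, -0.0]
contact_force: [-1.8, 0.6, 5.3]
finger_gap: 0.0297
gripper_force: 60.2
```

The vial is on the tray floor, so I'll open gradually and rise.

```bash
python3 -m pendant '{"jaw":[-0.3,-0.15,0,0.2,0.4],"translation":[[0,0,0],[0,0,0],[0,0,0],[0,0,0],[0,0,0]],"turn":[[0,0,0],[0,0,0],[0,0,0],[0,0,0],[0,0,0]]}'
python3 -m pendant '{"jaw":[0.6,0.6,0.6,0.6,0.6],"translation":[[0,0,0],[0,0,0],[0,0,-0.01],[0,0,-0.02],[0,0,-0.03]],"turn":[[0,0,0],[0,0,0],[0,0,0],[0,0,0],[0,0,0]]}'
python3 -m pendant '{"jaw":[0.6,0.6,0.6,0.6,0.6],"translation":[[0,0,-0.04],[0,0,-0.04],[0,0,-0.03],[0,0,0],[0,0,0]],"turn":[[0,0,0],[0,0,0],[0,0,0],[0,0,0],[0,0,0]]}'
python3 - <<'E'
from h import *
b=save("scene","s5"); w=save("wrist","w5")
cv2.imwrite("pics/c5.png",np.hstack([cv2.resize(b[140:290,220:370],(400,400)),w[:,160:560]])[...,::-1])
E
```

```text
clock: 15.75
tcp_pos: [0.5681, 0.0078, 0.1064]
tool_rot: [0.22, -3.134, -0.0]
contact_force: [-0.4, 0.1, -0.4]
finger_gap: 0.0595
gripper_force: 0.0
clock: 16.25
tcp_pos: [0.5669, 0.008, 0.1661]
tool_rot: [0.22, -3.13, -0.001]
contact_force: [0.7, -0.4, 0.7]
finger_gap: 0.0679
gripper_force: 0.0
clock: 16.75
tcp_pos: [0.5686, 0.0078, 0.2783]
tool_rot: [-0.22, 3.131, -0.001]
contact_force: [-0.5, -0.6, -0.4]
finger_gap: 0.0683
gripper_force: 0.0
```

View pics/c5.png

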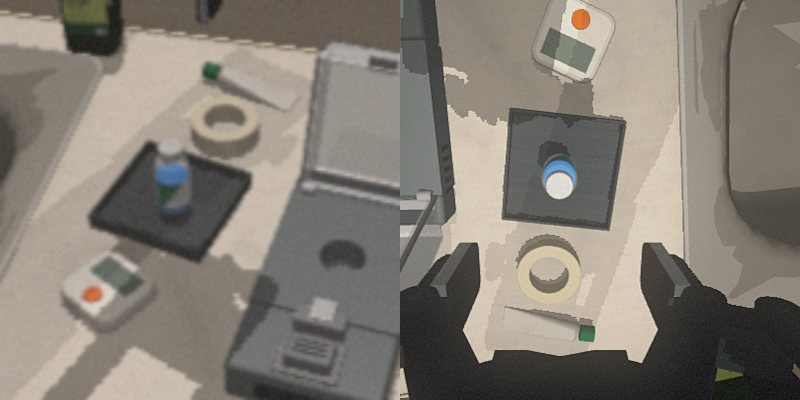

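The vial stands upright in the middle of the tray, released. The hood is open and the bystanders haven't moved.

```bash
python3 -c "
from bench import env
print(env.finish_job())"
```

```text
the job is handed in; nothing more can be done
None
```

The job is handed in: the latch released the hood at a measured push of about 7 N, the hood sprang open untouched, and the vial was lifted out and set upright in the middle of the tray; the judge's verdict was not shown.

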